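# Snap the fuse into the power unit and switch it on

## Robot

A 6-joint arm with a two-finger parallel gripper is mounted at the origin on the work surface. World frame = base frame: x ahead of the robot, y to its left, z up, the work surface at z = 0. Lengths are in m, angles in rad, forces in N, time in s.
With the tool pointing down it reaches from about 0.325 to 1 m from the base axis. Payload 5.1 kg.
Tool frame: the origin (TCP) lies midway between the tips of the shut fingers; the grasp point (between the pads) lies 19 mm behind it (env.grasp_offset is the distance from the TCP to the grasp point, in m); z points along the fingers, y is the direction in which the jaws open and shut (so a half turn about z gives the same grasp; the last joint's range is limited). The gripper opens to 85 mm and grips with 20 to 120 N. Pads are 22 mm wide; open, the fingers measure 114 mm over their backs; the gripper's body (76 mm by 85 mm) begins 54 mm behind the grasp point. The pads swing forward as they close: fully open they stand 13 mm farther back than shut.
Start: joints at [1.239, 0.124, 1.65, -0, 1.367, -0.083], TCP at [0.16, 0.63, 0.231] pointing down, gripper open.
Joint ranges: [-2.61, 2.61], [-1.02, 2.33], [0.03, 2.71], [-1.35, 4.49], [0.32, 2.68], [-2.91, 2.91]. Speed limits (rad/s): [2.57, 2.57, 3.14, 3.14, 3.14, 3.14].

## Interface

Orientations are given as a unit quaternion [x, y, z, w].
In Python, from rig import status, optics, env gives the robot as it stands.
- The arm moves only by the tool play_rows, never from a script. Its argument "steps" is a list of rows, each a list of 6 numbers: the shift along the tool's x, y, z in m, then the turn, a rotation vector about the tool's x, y, z in degrees. A call has 1 to 12 rows; each row is the pose to reach, as a shift and turn from the pose commanded when the call began, along the tool's axes at that moment; what a row does not reach only later rows make up. A row lasts 1/8 s, in which the tool goes at most 62.5 mm and 10.7 degrees, less where a joint would pass 70% of its speed; a pose out of reach is approached as far as the arm can. A call with a gripper value outside its range is refused whole. "jaw" is the finger opening in m, from 0 to 0.0854, set as the call begins (left out, the last holds). The fingers move at their own pace and stop on an object; the grip force is fixed at half the most. Time passes only in rows, so rows that repeat a pose let the fingers close. It gives the time, the measured TCP pose, the force and the opening at its end, in the units of the state.
- status.get_state(): the state, without advancing time (a new reading comes with each control period).
- optics.capture(name): name is "scene" or "top" or "wrist"; returns a dict with "frame" (400x640x3 uint8, red, green, blue), "depth" (400x640 float32, m along the optical axis (not along the pixel's ray), 0 where there is no reading), "vfov" (degrees; the focal length in pixels is half the picture's height over the tangent of half this angle, whatever the lens; pixels are square), "cx", "cy" (the principal point, pixels), "eye" and "orientation" of the camera in the world. Camera axes: x right, y up, looking along -z (the intrinsics and any distortion apply to the point x, -y, -z); pixel columns grow to the right and rows downward; lengths in m; the calibration is good to about 2 mm. A picture is of the moment at which its call begins.
- env.finish_job(): hands the job in, once; it reports no verdict.
Trained networks look in a picture, given as the dict that the camera call returned (one of the last four; its "shot" number tells which), for a name from the list of things; names that differ only in an ending like _2 or _b are one class to them, and where a whole thing is asked for, a point or a joint stands for the part that bears it (a point fixed in the world has none). Each returns a list of dicts, best first, with "confidence" (0 to 1); they miss things now and then, are a little off and sometimes report something else, mostly with a low value. They report only what shows in the picture. A call takes as long as a camera call. They do not tell look-alikes from the thing itself.
- optics.trace(query, picture): "region" (400x640 bool, what is visible of it) and "rect" ([left, top, width, height] in pixels, round what is visible of it).
The state is a dict: "time": time; "qpos": joint angles; "joint_vel": joint speeds; "joint_efforts": joint torques, N m; "tcp_pos": TCP position; "orientation": TCP orientation; "wrist_force": force on the tool from outside, world axes, zero at the start; "moment": the same for the moment, N m; "finger_gap": finger opening in m.
Only numpy, scipy, OpenCV 4.12 (cv2) and the standard library are available. Lean on these libraries where they do the work, as an engineer would, in place of code of your own. Each camera call takes 0.05 s, during which the arm holds its last target.

## Task

Take the long white fuse with the blue band and press it down into the empty holder of the grey power unit until both spring clips have snapped shut over its two ends. Then swing the red-knobbed isolator lever fully over from the red mark to the green mark. Leave the short red-banded fuse, the screwdriver and the jar where they are.

Things in the scene. Friction and masses are not known exactly. Their poses are not given: they have to be found in the camera images.
- fuse_mid (a point): Centre of the loose fuse: white square body 70 mm long, 32 x 32 mm across, blue band round its middle, round brass caps (27 mm diameter) at the ends; 120 mm long overall along its y axis, about 0.2 kg. The last 6 mm of each cap is a chamfer from 27 to 9 mm diameter. Starts flat on the bench, this point 16 mm above it; z is up. Either end fits either clip.
- unit: Fixed grey power unit lying flat on the bench: base plate 115 (x) x 310 (y) x 12 mm, origin at the centre of its underside, z up. Red mark on its -x edge, green mark on its +x edge, beside the lever. The fuse holder (two saddles, two brass clips) lies along y, centred 45 mm towards -y; the lever stands 105 mm towards +y.
- seat (a point): Where the fuse's centre lies when it is home: 42 mm above the bench, 30 mm above the base plate. Axes as the unit's: fuse along y, z up. The caps rest in two black vee saddles (12 mm thick, centred 45 mm either side in y, upper edges 43 mm above the bench, 46 mm apart in x). Only the base plate lies between the saddles, so the fuse can be held by the middle of its body while pressed.
- clip_left (a joint): Lean (rad) of the 20 mm wide brass spring clip at the +y end of the holder: 0 at rest, grows outwards, about 0.13 as the fuse's end passes its nose, back under 0.03 once snapped over a seated fuse. The two clips' inward noses stand 14 mm above the seat point, 109 mm apart at rest; a fuse pushed straight down spreads each about 6 mm (about 15 N in all) and they spring back over its ends.
- clip_right (a joint): The same for the clip at the -y end of the holder. Above the noses the clips flare outwards as a lead-in, to 144 mm apart at their tops, 76 mm above the bench.
- isolator_tip (a point): Centre of the red ball knob (26 mm diameter) on the isolator lever, on the same power unit: its pivot lies 150 mm from the seat point along the seat's +y and 8 mm lower than it (34 mm above the bench); the knob is 80 mm from the pivot on a 10 mm steel rod. It swings in the plane of the seat's x and z axes.
- isolator (a joint): Isolator lever angle, rad: 0 = OFF, leaning 0.5 rad from upright towards the seat's -x (red mark); 0.5 = upright; 1.0 = ON, at its stop, leaning 0.5 rad towards +x (green mark). It starts between 0 and 0.2. It moves with about 1 N at the knob and stays where it is left.
- short_fuse_mid (a point): Centre of a loose spare that does not fit: white body with a red band, 84 mm long, 28 mm across, lying flat on the bench. Bystander.
- screwdriver: Screwdriver with an orange handle, 200 mm long, 26 mm thick, lying on the bench along its x axis; origin at its middle, underneath. Bystander.
- jar: Amber jar with a black cap, 60 mm diameter, 50 mm tall, standing on the bench; origin at the centre of its underside. Bystander.
Mind the look-alikes: they are no part of the job. Leave any black look-alike of the part that bears fuse_mid alone.

How it is judged:
By the outcome, as a careful person would: the job done as asked, in the order asked, and still so for the second after the job is handed in, with the robot touching nothing.
It also fails if it takes over 53 s, if anything falls off the work surface, if the arm or the gripper's body presses on something with over 40 N, if the wrist force passes 120 N, or if a joint passes its speed limit or range.

## Working session

There is one attempt and no reset: what is moved stays moved. The work goes in short steps, Python scripts to look and compute and a tool call to move; the robot and the scene stay as the last step left them, time stands still between calls to the robot, and variables do not carry over. Pictures are saved under pics/ and viewed, and the job is handed in when it is done.

Besides the shell and the picture viewer there is one more tool, called after "Request:" as name(argument=value, ...), one argument or row to a line, values as JSON. play_rows: Moves the arm, as the interface text tells. Its arguments: {"type":"object","properties":{"steps":{"type":"array"},"jaw":{"type":"number"}},"required":["steps"]}

```bash
ls; mkdir -p pics; cat > h.py <<'E'
import numpy as np, cv2
from rig import status, optics, env
from scipy.spatial.transform import Rotation as R
def save(p,n): cv2.imwrite('pics/'+n+'.png',p['frame'][:,:,::-1])
def f(p): return 200/np.tan(np.radians(p['vfov'])/2)
def cloud(p):
    v,u=np.mgrid[0:400,0:640]; d=p['depth'];F=f(p)
    P=np.stack([(u-p['cx'])/F*d,-(v-p['cy'])/F*d,-d],-1)
    return P@R.from_quat(p['orientation']).as_matrix().T+np.array(p['eye'])
E
python3 - <<'E'
from h import *
print(status.get_state())
for n in ['scene','top','wrist']:
    p=optics.capture(n); save(p,n+'0'); print({k:(v if k not in('frame','depth') else v.shape) for k,v in p.items()})
    np.savez('/tmp/'+n,**{k:v for k,v in p.items()})
E
```

```text
pics
{'time': 0.0, 'qpos': array([ 1.23940014e+00,  1.24535875e-01,  1.65171575e+00, -2.22797080e-05,
        1.36752178e+00, -8.26151719e-02]), 'joint_vel': array([ 5.10682550e-04, -1.21674358e-03, -3.05753280e-04,  8.04720804e-04,
       -5.95336375e-04,  6.39657041e-05]), 'joint_efforts': array([ 2.26012933e-03, -4.23586464e+01, -3.65465605e+01,  1.11313565e-05,
        6.72178212e-03, -7.52201288e-06]), 'tcp_pos': array([0.15988081, 0.62937447, 0.23000844]), 'orientation': array([ 1.24067657e-01,  9.92273162e-01, -1.06934141e-03, -2.13430760e-04]), 'wrist_force': array([0.74313554, 0.71463877, 0.19943997]), 'moment': array([-0.01088429,  0.04628425, -0.02761177]), 'finger_gap': 0.08513861853149995}
{'frame': (400, 640, 3), 'depth': (400, 640), 'vfov': 48.730384111641655, 'cx': 325.12419351010607, 'cy': 199.99730652022592, 'eye': array([ 0.84763986, -0.57051614,  0.96637825]), 'orientation': array([0.27792618, 0.07953671, 0.26696912, 0.91932499]), 'shot': 1}
{'frame': (400, 640, 3), 'depth': (400, 640), 'vfov': 56.57899730509729, 'cx': 320.94628682582874, 'cy': 196.72042788830726, 'eye': array([ 0.47898998, -0.04563806,  0.9450146 ]), 'orientation': array([ 0.01212977, -0.03237335, -0.69656429,  0.71666102]), 'shot': 2}
{'frame': (400, 640, 3), 'depth': (400, 640), 'vfov': 61.61521033039827, 'cx': 318.909312344086, 'cy': 195.341919495893, 'eye': array([0.07818224, 0.65025304, 0.37225138]), 'orientation': array([-0.13184136, -0.10222494,  0.60514712,  0.77843746]), 'shot': 3}
```

View pics/scene0.png

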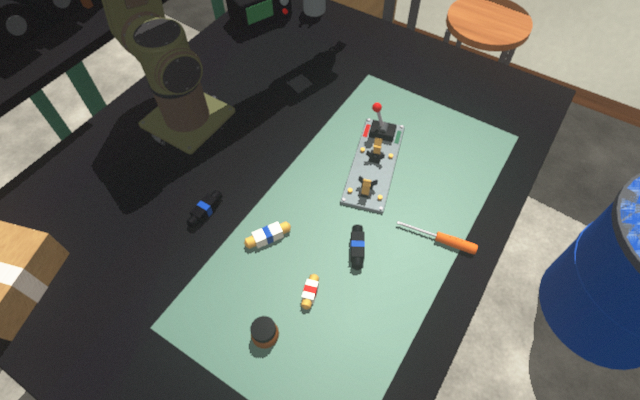

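View pics/top0.png

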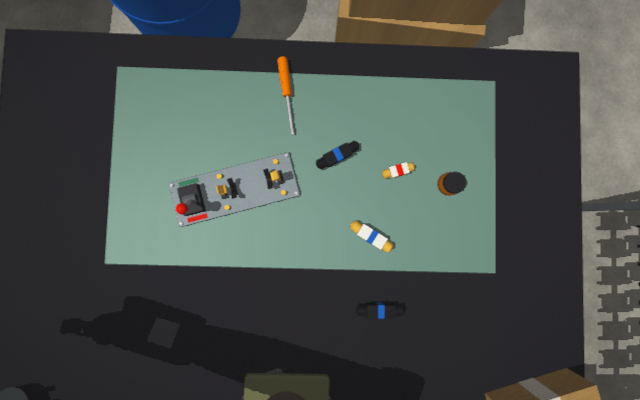

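View pics/wrist0.png

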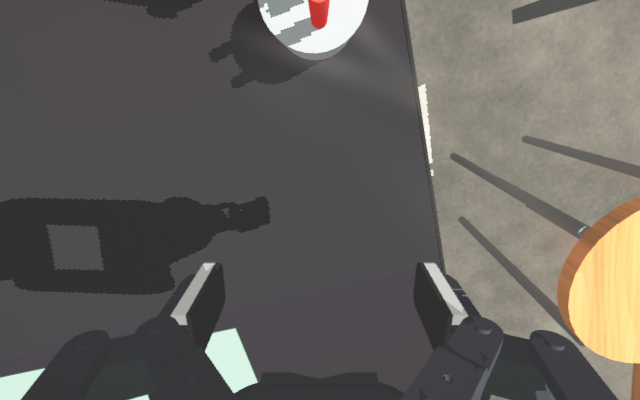

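Top view: fuse at (372,236), unit around (235,190) with red knob at (181,209), red mark below it and green above. Now measure.

```bash
python3 - <<'E'
from h import *
for n in ['top','scene']:
    p=optics.capture(n); P=cloud(p)
    for q in ['fuse_mid','unit','isolator_tip','short_fuse_mid','screwdriver','jar']:
        for t in optics.trace(q,p)[:4]:
            m=t['region']&(p['depth']>0); X=P[m]
            c=X.mean(0); pts=X[:,:2].astype(np.float32)
            r=cv2.minAreaRect(pts)
            print(n,q,round(t['confidence'],2),t['rect'],m.sum(),'mean',c.round(3),'z',np.percentile(X[:,2],[2,50,98]).round(3),'rect',np.round(r[0],4),np.round(r[1],3),round(r[2],1),p['frame'][m].mean(0).round())
    # table heights
    hsv=p['frame']
    for (u,v) in ([(150,120),(450,250),(300,240)] if n=='top' else [(300,200),(450,150)]): print(P[v,u].round(4))
E
```

```text
top fuse_mid 0.98 [356.6, 299.5, 48.3, 19.6] 685 mean [ 0.265 -0.224  0.028] z [0.001 0.032 0.036] rect [ 0.259  -0.2259] [0.042 0.126] 1.5 [34. 42. 57.]
top fuse_mid 0.81 [352.1, 220.7, 42.2, 31.5] 568 mean [ 0.445 -0.195  0.031] z [0.005 0.032 0.036] rect [ 0.4456 -0.1976] [0.116 0.036] 57.8 [193. 188. 165.]
top fuse_mid 0.59 [311.3, 140.7, 48.1, 26.7] 609 mean [ 0.644 -0.108  0.029] z [0.002 0.032 0.036] rect [ 0.6468 -0.1105] [0.036 0.125] 30.4 [41. 53. 67.]
top unit 0.94 [168.7, 153.4, 130.4, 72.0] 5758 mean [0.551 0.146 0.02 ] z [0.009 0.014 0.085] rect [0.5531 0.1504] [0.119 0.315] 16.5 [125. 126. 123.]
top isolator_tip 0.52 [175.8, 199.3, 13.5, 17.3] 129 mean [0.501 0.239 0.109] z [0.052 0.119 0.125] rect [0.5042 0.242 ] [0.035 0.023] 24.1 [164.  46.  39.]
top short_fuse_mid 0.81 [382.3, 163.0, 32.6, 11.2] 328 mean [ 0.61  -0.261  0.027] z [0.017 0.028 0.032] rect [ 0.6115 -0.2621] [0.029 0.081] 18.6 [215. 163. 123.]
top screwdriver 0.62 [276.0, 57.4, 15.7, 70.0] 448 mean [0.83  0.029 0.022] z [0.004 0.024 0.029] rect [0.8007 0.0246] [0.185 0.027] 9.7 [201. 117.  38.]
top jar
[... 967 characters left out ...]
.2655] [0.032 0.078] 27.2 [233. 195. 165.]
scene screwdriver 0.61 [400.9, 223.0, 77.7, 28.2] 537 mean [0.828 0.026 0.02 ] z [0.001 0.022 0.029] rect [0.7966 0.0307] [0.193 0.038] 8.9 [214. 150. 100.]
scene jar 0.77 [251.5, 317.7, 29.7, 29.8] 727 mean [ 0.59  -0.399  0.043] z [0.011 0.05  0.054] rect [ 0.5816 -0.3974] [0.066 0.056] 6.9 [81. 78. 70.]
scene jar 0.5 [340.6, 100.6, 64.1, 115.5] 3833 mean [0.56  0.132 0.021] z [0.008 0.014 0.075] rect [0.5521 0.1544] [0.117 0.327] 16.5 [154. 156. 148.]
scene jar 0.41 [361.1, 178.8, 10.9, 13.2] 116 mean [0.586 0.041 0.045] z [0.016 0.047 0.077] rect [0.5755 0.0581] [0.019 0.056] 31.6 [160. 134.  88.]
[ 0.4503 -0.0625  0.0005]
[0.7143 0.3069 0.0009]
```

```bash
cat >> h.py <<'E'
def pose():
    s=status.get_state(); return np.array(s['tcp_pos']),R.from_quat(s['orientation'])
def tgt(psi):  # tool down, tool y at yaw psi deg
    a=np.radians(psi); y=np.array([np.cos(a),np.sin(a),0]); z=np.array([0,0,-1.]); x=np.cross(y,z)
    return R.from_matrix(np.stack([x,y,z],1))
def row(pos,psi):
    p,r=pose(); d=r.inv().apply(np.array(pos)-p); t=(r.inv()*tgt(psi)).as_rotvec(degrees=True)
    return d.round(4),t.round(2)
E
python3 - <<'E'
from h import *
w=np.load('/tmp/wrist.npz'); p,r=pose()
c=R.from_quat(w['orientation'])
print('eye in tool',r.inv().apply(w['eye']-p)); print('look in tool',r.inv().apply(c.apply([0,0,-1])),'up',r.inv().apply(c.apply([0,1,0])))
for q,n in (((.445,-.196,.2),-32.2),((.5,-.1,.25),-8),((.55,.03,.25),16.5)): print(row(q,n))
E
```

```text
eye in tool [ 0.08436135 -0.00050789 -0.14090986]
look in tool [-3.28979467e-01 -5.89258925e-04  9.44336891e-01] up [9.44336944e-01 3.19732372e-04 3.28979685e-01]
(array([-0.4795, -0.7304,  0.0313]), array([  0.  ,  -0.  , 107.95]))
(array([-0.5092, -0.6238, -0.0187]), array([ 0.  , -0.  , 83.75]))
(array([-0.5256, -0.4855, -0.0187]), array([ 0.  , -0.  , 59.25]))
```

Request:
play_rows(
  steps=[
    [-0.5,-0.4,-0.06,0,0,59.2],
    [-0.5,-0.4,-0.06,0,0,59.2],
    [-0.5,-0.4,-0.06,0,0,59.2],
    [-0.5,-0.4,-0.06,0,0,59.2],
    [-0.5,-0.4,-0.06,0,0,59.2],
    [-0.5,-0.4,-0.06,0,0,59.2],
    [-0.5,-0.4,-0.06,0,0,59.2],
    [-0.5,-0.4,-0.06,0,0,59.2],
    [-0.5,-0.4,-0.06,0,0,59.2],
    [-0.5,-0.4,-0.06,0,0,59.2],
    [-0.5,-0.4,-0.06,0,0,59.2],
    [-0.5,-0.4,-0.06,0,0,59.2],
  ],
)

```text
time: 2.35
tcp_pos: [0.5464, 0.1186, 0.2912]
orientation: [0.599, 0.801, -0.0, -0.0]
wrist_force: [0.2, 0.4, 0.0]
finger_gap: 0.0855
```

```bash
python3 - <<'E'
from h import *
s=status.get_state();print(s['time'],pose()[0],pose()[1].as_quat(),s['wrist_force'])
p=optics.capture('wrist'); save(p,'w1'); np.savez('/tmp/w1',**p)
E
```

```text
2.35 [0.54644693 0.11859449 0.29121377] [ 5.98786799e-01  8.00908393e-01 -1.67449615e-05 -3.38863427e-04] [0.21516533 0.4391864  0.01349719]
```

View pics/w1.png

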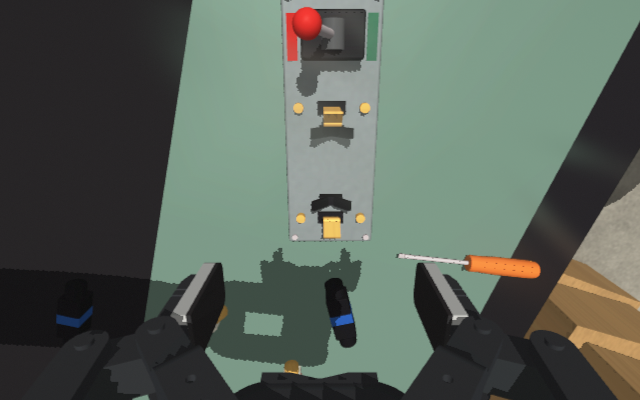

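Wrist view: knob at (307,23), holder clips at (333,115) and (332,227), plate aligned with the image vertical. Measuring plate and clips.

```bash
python3 - <<'E'
from h import *
w=dict(np.load('/tmp/w1.npz')); P=cloud(w)
fr=w['frame'].astype(int)
v,u=np.mgrid[0:400,0:640]
win=(u>265)&(u<400)&(v<245)
for lo,hi in((.008,.017),):
    m=win&(P[...,2]>lo)&(P[...,2]<hi)&(np.ptp(fr,axis=-1)<25)
    m=cv2.morphologyEx(m.astype(np.uint8),cv2.MORPH_OPEN,np.ones((3,3)))>0
    X=P[m]; r=cv2.minAreaRect(X[:,:2].astype(np.float32)); print('plate',np.round(r[0],4),np.round(r[1],4),r[2],X[:,2].mean())
# side edges lines per row
L=[];Rr=[]
for row_ in range(62,236,2):
    cols=np.where(m[row_])[0]
    if len(cols)>20: L.append(P[row_,cols[0]]);Rr.append(P[row_,cols[-1]])
L=np.array(L);Rr=np.array(Rr)
for A in(L,Rr):
    l=cv2.fitLine(A[:,:2].astype(np.float32),cv2.DIST_HUBER,0,.01,.01).ravel(); print(l, np.degrees(np.arctan2(l[1],l[0])))
print('green floor z',np.median(P[250:270,100:200][...,2] ) , P[150,220],P[150,450])
# frame along unit axes
th=np.radians(16.5); ex=np.array([np.cos(th),np.sin(th)]); ey=np.array([-np.sin(th),np.cos(th)])
o=np.array([.566,.109])
q=np.stack([(P[...,:2]-o)@ex,(P[...,:2]-o)@ey],-1)
br=(fr[...,0]-fr[...,2]>60)&win&(P[...,2]>.03)
for nm,mm in(('top',br&(v<160)),('bot',br&(v>=160))):
    z=P[...,2][mm]; print(nm,mm.sum(),'x',np.percentile(q[mm][:,0],[2,50,98]).round(4),'y',np.percentile(q[mm][:,1],[1,50,99]).round(4),'z',np.percentile(z,[2,50,98]).round(4))
    hi=mm&(P[...,2]>.070); print('  hi',hi.sum(),q[hi].mean(0) if hi.any() else '', np.ptp(q[hi],axis=0) if hi.any() else '')
# saddles
sd=(fr.sum(-1)<120)&win&(P[...,2]>.03)&(P[...,2]<.05)&(v>70)
for nm,mm in(('top',sd&(v<160)),('bot',sd&(v>=160))):
    print(nm,mm.sum(),'x',np.percentile(q[mm][:,0],[1,50,99]).round(4),'y',np.percentile(q[mm][:,1],[1,50,99]).round(4),'z',np.percentile(P[...,2][mm],[2,50,98]).round(4))
# screws
ye=(fr[...,0]-fr[...,2]>60)&win&(P[...,2]<.03)&(P[...,2]>0.005)
n,lab,st,ce=cv2.connectedComponentsWithStats(ye.astype(np.uint8))
for i in range(1,n):
    if st[i,4]>25: print('screw',ce[i],st[i,4],P[lab==i].mean(0).round(4),q[lab==i].mean(0).round(4))
k=(fr[...,0]-fr[...,1]>80)&(fr[...,2]<80)&(P[...,2]>.06)&(v<50)&(u>280)&(u<330)
A=P[k]; 
from scipy.optimize import least_squares
s=least_squares(lambda c:np.linalg.norm(A-c,axis=1)-.013,A.mean(0)-[0,0,.01],loss='huber',f_scale=.002)
print('knob',k.sum(),s.x,(s.x[:2]-o)@ex,(s.x[:2]-o)@ey)
E
```

```text
plate [0.5554 0.1415] [0.1151 0.2965] 16.506399154663086 0.011542646430584868
[ 0.28708354 -0.95790553  0.50715077  0.10536312] -73.31657
[ 0.28321376 -0.9590568   0.6099663   0.15585269] -73.54789
green floor z -0.0006151278879447108 [0.42422896 0.07961053 0.00069182] [0.71129568 0.16443174 0.00224625]
top 987 x [-0.0373 -0.0229  0.0077] y [0.0515 0.1411 0.157 ] z [0.0356 0.1176 0.1232]
  hi 852 [-0.02341062  0.13603662] [0.04726565 0.09578697]
bot 340 x [-0.0106 -0.001   0.0088] y [-0.0769 -0.0689 -0.06  ] z [0.0569 0.0656 0.0762]
  hi 110 [-0.00135055 -0.07114486] [0.02389319 0.17638666]Traceback (most recent call last):
  File "<stdin>", line 30, in <module>
    return _quantile_unchecked(
        a, q, axis, out, overwrite_input, method, keepdims, weights)
    return _ureduce(a,
                    func=_quantile_ureduce_func,
    ...<5 lines>...
                    overwrite_input=overwrite_input,
                    method=method)
    r = func(a, **kwargs)
    result = _quantile(arr,
                       quantiles=q,
    ...<2 lines>...
                       out=out,
                       weights=wgt)
    slices_having_nans = np.isnan(arr[-1, ...])
                                  ~~~^^^^^^^^^
IndexError: index -1 is out of bounds for axis 0 with size 0
```

```bash
python3 - <<'E'
from h import *
from scipy.optimize import least_squares
w=dict(np.load('/tmp/w1.npz')); P=cloud(w)
fr=w['frame'].astype(int)
v,u=np.mgrid[0:400,0:640]
win=(u>265)&(u<400)&(v<245)
th=np.radians(16.5); ex=np.array([np.cos(th),np.sin(th)]); ey=np.array([-np.sin(th),np.cos(th)])
o=np.array([.566,.109])
q=np.stack([(P[...,:2]-o)@ex,(P[...,:2]-o)@ey],-1); Z=P[...,2]
m=win&(Z>.006)&(Z<.018)&(v>66)
print('plate x',np.percentile(q[m][:,0],[.3,99.7]),'ymin',np.percentile(q[m][:,1],.1))
for nm,mm in(('top',win&(v>90)&(v<140)),('bot',win&(v>180)&(v<240))):
  for lo,hi in((.03,.047),(.05,.065),(.068,.08)):
    a=mm&(Z>lo)&(Z<hi)
    if a.sum()>5: print(nm,lo,a.sum(),'x',np.percentile(q[a][:,0],[2,50,98]).round(4),'y',np.percentile(q[a][:,1],[2,50,98]).round(4),fr[a].mean(0).round())
ye=(fr[...,0]-fr[...,2]>60)&win&(Z<.03)&(Z>0.005)
n,lab,st,ce=cv2.connectedComponentsWithStats(ye.astype(np.uint8))
for i in range(1,n):
    if st[i,4]>25: print('screw',ce[i].round(),st[i,4],q[lab==i].mean(0).round(4),Z[lab==i].mean())
k=(fr[...,0]-fr[...,1]>80)&(fr[...,2]<80)&(Z>.09)&(v<50)
A=P[k]
s=least_squares(lambda c:np.linalg.norm(A-c,axis=1)-.013,A.mean(0)-[0,0,.01],loss='huber',f_scale=.002)
print('knob',k.sum(),s.x,(s.x[:2]-o)@ex,(s.x[:2]-o)@ey)
E
```

```text
plate x [-0.05806119  0.05606994] ymin -0.11347627260061975
top 0.03 370 x [-0.0257 -0.0008  0.023 ] y [0.0341 0.0408 0.0664] [89. 88. 78.]
top 0.05 125 x [-0.0108 -0.001   0.0089] y [0.0502 0.0536 0.0575] [174. 144.  92.]
top 0.068 148 x [-0.0109 -0.0007  0.0087] y [0.06   0.0648 0.0679] [171. 142.  87.]
bot 0.03 286 x [-0.0253 -0.0077  0.0233] y [-0.0561 -0.0495 -0.044 ] [42. 43. 42.]
bot 0.05 158 x [-0.0106 -0.0009  0.0089] y [-0.0689 -0.0648 -0.0602] [237. 198. 104.]
bot 0.068 135 x [-0.0107 -0.0012  0.0084] y [-0.0769 -0.0738 -0.07  ] [231. 190.  99.]
screw [291.  39.] 424 [-0.0474  0.1424] 0.012269525372343671
screw [298. 108.] 88 [-0.0405  0.0669] 0.01896344757532226
screw [364. 108.] 88 [0.0394 0.0669] 0.01888894140704825
screw [332. 108.] 36 [-0.0003  0.0672] 0.022066459583438322
screw [300. 218.] 76 [-0.0405 -0.0763] 0.018489858905357516
screw [360. 218.] 74 [ 0.0393 -0.0763] 0.018483432999368814
knob 734 [0.49982493 0.24021316 0.1094106 ] -0.02618341500666124 0.14460450091010257
```

```bash
python3 - <<'E'
from h import *
print(row((.445,-.196,.2),-32.2))
E
```

```text
(array([-0.2739, -0.1864,  0.091 ]), array([-6.000e-02, -3.000e-02,  4.873e+01]))
```

Request:
play_rows(
  steps=[
    [-0.274,-0.186,0.09,0,0,48.7],
    [-0.274,-0.186,0.09,0,0,48.7],
    [-0.274,-0.186,0.09,0,0,48.7],
    [-0.274,-0.186,0.09,0,0,48.7],
    [-0.274,-0.186,0.09,0,0,48.7],
    [-0.274,-0.186,0.09,0,0,48.7],
    [-0.274,-0.186,0.09,0,0,48.7],
    [-0.274,-0.186,0.09,0,0,48.7],
  ],
)

```text
time: 3.4
tcp_pos: [0.4463, -0.1949, 0.2016]
orientation: [0.875, 0.484, 0.0, -0.0]
wrist_force: [0.0, 0.7, 0.6]
finger_gap: 0.0853
```

```bash
python3 - <<'E'
from h import *
p=optics.capture('wrist'); save(p,'w2'); np.savez('/tmp/w2',**p)
s=status.get_state(); print(s['time'],s['tcp_pos'],s['joint_vel'].round(3))
P=cloud(p)
for t in optics.trace('fuse_mid',p)[:3]:
    m=t['region']&(p['depth']>0)&(P[...,2]>.012); X=P[m]; c=p['frame'][m].astype(int)
    r=cv2.minAreaRect(X[:,:2].astype(np.float32))
    b=(c[:,2]-c[:,0]>50)
    print(t['rect'],t['confidence'],np.round(r[0],4),np.round(r[1],4),r[2],'band',X[b].mean(0),'zmax',np.percentile(X[:,2],98),c.mean(0))
E
```

```text
3.45 [ 0.44653851 -0.19487015  0.20178973] [ 0.002  0.    -0.006 -0.002 -0.002 -0.003]
[151.1, 227.9, 86.2, 85.9] 0.93 [ 0.3055 -0.1931] [0.174  0.1014] 37.15260696411133 band [ 0.26832984 -0.21673421  0.0292198 ] zmax 0.03236524134170777 [33.16970702 34.73466003 41.04090658]
[302.1, 110.4, 35.3, 118.4] 0.84 [ 0.4457 -0.1981] [0.1189 0.0322] 58.862457275390625 band [ 0.44562667 -0.19845874  0.03176109] zmax 0.032844672583219166 [222.91218377 221.04507124 204.03518465]
[477.9, 0.0, 48.9, 9.4] 0.73 [ 0.6597 -0.1561] [0.0063 0.0291] 54.86539840698242 band [nan nan nan] zmax 0.026356225268179496 [26.62790698 27.65697674 27.75581395]<stdin>:9: RuntimeWarning: Mean of empty slice.
  ret = um.true_divide(
```

View pics/w2.png

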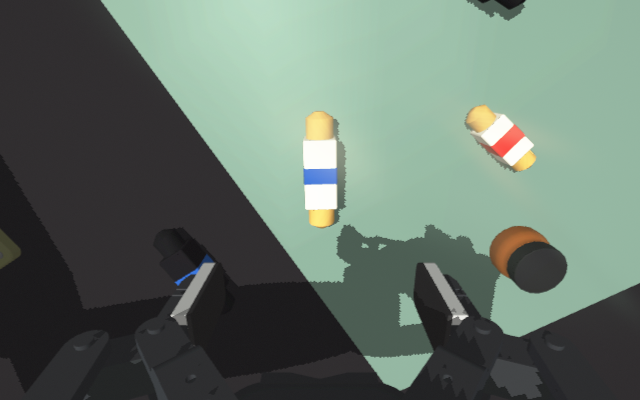

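Blue-banded fuse at (321,175): centre (0.446,-0.198), top 32 mm high, 119 mm long — consistent. Going to grasp.

```bash
python3 - <<'E'
from h import *
print(row((.4457,-.1983,.005),-31.1))
E
```

```text
(array([-0.0034,  0.0008,  0.1969]), array([ 0.05, -0.02, -0.91]))
```

Request:
play_rows(
  steps=[
    [-0.003,0.001,0.06,0,0,-0.9],
    [-0.003,0.001,0.11,0,0,-0.9],
    [-0.003,0.001,0.15,0,0,-0.9],
    [-0.003,0.001,0.18,0,0,-0.9],
    [-0.003,0.001,0.195,0,0,-0.9],
    [-0.003,0.001,0.197,0,0,-0.9],
    [-0.003,0.001,0.197,0,0,-0.9],
  ],
  jaw=0.085,
)

```text
time: 4.38
tcp_pos: [0.4463, -0.1998, 0.0056]
orientation: [0.871, 0.491, 0.001, 0.001]
wrist_force: [-0.9, 1.5, 0.5]
finger_gap: 0.0853
```

Request:
play_rows(
  steps=[
    [0,0,0,0,0,0],
    [0,0,0,0,0,0],
    [0,0,0,0,0,0],
    [0,0,0,0,0,0],
    [0,0,0,0,0,0],
    [0,0,0,0,0,0],
  ],
  jaw=0.02,
)

```text
time: 5.12
tcp_pos: [0.4457, -0.1999, 0.005]
orientation: [0.871, 0.49, 0.0, 0.001]
wrist_force: [-1.2, 0.8, 6.5]
finger_gap: 0.031
```

```bash
python3 - <<'E'
from h import *
print(row((.5663,.1044,.20),16.5))
E
```

```text
(array([ 0.3227, -0.0546, -0.1951]), array([ 6.000e-02,  3.000e-02, -4.776e+01]))
```

Request:
play_rows(
  steps=[
    [0,0,-0.02,0,0,0],
    [0,0,-0.06,0,0,0],
    [0,0,-0.12,0,0,0],
    [0.05,-0.008,-0.17,0,0,-8],
    [0.1,-0.016,-0.195,0,0,-16],
    [0.16,-0.026,-0.195,0,0,-25],
    [0.22,-0.037,-0.195,0,0,-34],
    [0.27,-0.046,-0.195,0,0,-42],
    [0.31,-0.053,-0.195,0,0,-47],
    [0.323,-0.055,-0.195,0,0,-47.8],
    [0.323,-0.055,-0.195,0,0,-47.8],
    [0.323,-0.055,-0.195,0,0,-47.8],
  ],
)

```text
time: 6.62
tcp_pos: [0.5652, 0.104, 0.1988]
orientation: [0.599, 0.801, -0.001, -0.0]
wrist_force: [0.4, -0.1, -2.2]
finger_gap: 0.0309
```

```bash
python3 - <<'E'
from h import *
s=status.get_state(); print(s['time'],s['tcp_pos'],s['wrist_force'],s['finger_gap'],s['joint_vel'].round(3))
p=optics.capture('wrist'); save(p,'w3'); np.savez('/tmp/w3',**p); p2=optics.capture('scene'); save(p2,'s3'); np.savez('/tmp/s3',**p2)
E
```

```text
6.625 [0.56522038 0.10403423 0.1987728 ] [ 0.43015349 -0.09574525 -2.23996878] 0.030948195590443688 [-0.009 -0.009 -0.002  0.001 -0.001 -0.002]
```

View pics/w3.png

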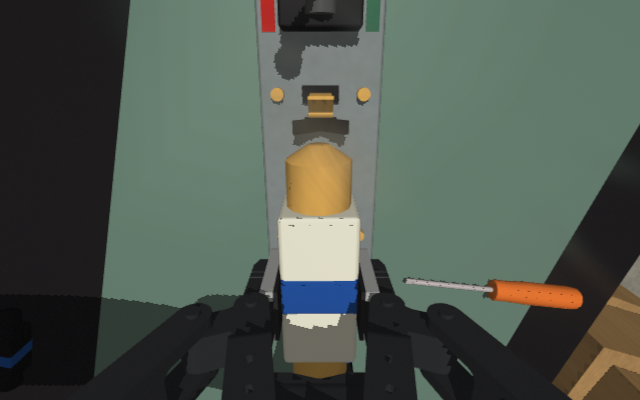

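View pics/s3.png

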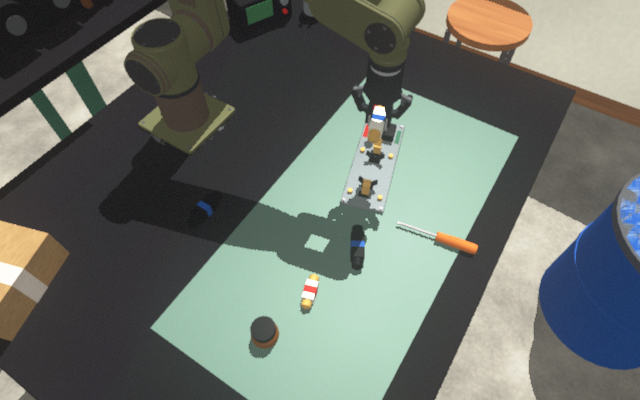

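```bash
cat > m.py <<'E'
from h import *
def meas(w,o=np.array([.5663,.1044]),th=16.5):
    P=cloud(w); fr=w['frame'].astype(int); v,u=np.mgrid[0:400,0:640]
    t=np.radians(th); ex=np.array([np.cos(t),np.sin(t)]); ey=np.array([-np.sin(t),np.cos(t)])
    q=np.stack([(P[...,:2]-o)@ex,(P[...,:2]-o)@ey,P[...,2]],-1); Z=P[...,2]
    return q,fr,u,v
E
python3 - <<'E'
from m import *
w=dict(np.load('/tmp/w3.npz')); q,fr,u,v=meas(w); Z=q[...,2]
cen=(u>270)&(u<370)&(v>140)&(v<365)&(Z>.15)
white=cen&(fr.min(-1)>90)&(v>205)
blue=cen&(fr[...,2]-fr[...,0]>60)
X=q[blue]; zt=np.percentile(X[:,2],50); print('band y',np.percentile(X[:,1],[1,50,99]),'x',np.percentile(X[:,0],[1,99]),'z',zt)
body=cen&((fr.min(-1)>90)|(fr[...,2]-fr[...,0]>60))
X=q[body]; A=np.c_[X[:,0],X[:,1],np.ones(len(X))]; c=np.linalg.lstsq(A,X[:,2],rcond=None)[0]; r=X[:,2]-A@c
g=abs(r)<.003; c=np.linalg.lstsq(A[g],X[g,2],rcond=None)[0]; print('top plane slope x,y deg',np.degrees(c[:2]),'z0',c[2],'body y',np.percentile(X[:,1],[1,99]),'x',np.percentile(X[:,0],[1,99]))
# yaw: side edges of body
L=[];Rr=[]
for r_ in range(225,300,3):
    cc=np.where(body[r_])[0]; L.append(q[r_,cc[0],:2]);Rr.append(q[r_,cc[-1],:2])
for a in(L,Rr):
    l=cv2.fitLine(np.array(a,np.float32),cv2.DIST_HUBER,0,.01,.01).ravel(); print('edge yaw',np.degrees(np.arctan2(l[0],l[1])),l[2])
br=cen&(v<212)&(fr[...,0]-fr[...,2]>40); print('cap x',np.percentile(q[br][:,0],[1,99]),'ymax',np.percentile(q[br][:,1],[99.5,100]),'z top',np.percentile(q[br][:,2],99))
win=(u>250)&(u<390)&(v<245)
ye=(fr[...,0]-fr[...,2]>60)&win&(Z<.03)&(Z>0.005)
n,lab,st,ce=cv2.connectedComponentsWithStats(ye.astype(np.uint8))
for i in range(1,n):
    if st[i,4]>50: print('screw',ce[i].round(),st[i,4],q[lab==i].mean(0).round(4))
hi=win&(v<125)&(Z>.068)&(Z<.08)&(u>300)&(u<340); print('clip',np.percentile(q[hi][:,0],[2,98]),np.percentile(q[hi][:,1],[2,98]))
for r_ in (60,90,150,200):
    a=np.where(win[r_]&(Z[r_]>.006)&(Z[r_]<.02))[0]; print('plate',r_,q[r_,a[0]].round(4),q[r_,a[-1]].round(4))
print(pose()[0],((pose()[0][:2]-[.5663,.1044])@np.array([[.9588,-.284],[.284,.9588]])))
E
```

```text
band y [-0.00702191  0.0012382   0.00823709] x [-0.01565167  0.01402078] z 0.22546635751257893
top plane slope x,y deg [-0.07599677  0.0615416 ] z0 0.22513230375002174 body y [-0.03194326  0.03554863] x [-0.01949496  0.01883618]
edge yaw 9.759512 -0.01851512
edge yaw 165.45866 0.01764774
cap x [-0.01337172  0.01187372] ymax [0.08440754 0.08440754] z top 0.22348702597641085
screw [267.  15.] 437 [-0.0456  0.1369  0.0122]
screw [277.  94.] 142 [-0.0393  0.0713  0.0191]
screw [363.  94.] 147 [0.0403 0.0713 0.0192]
clip [-0.00964932  0.00940542] [0.06426952 0.07215455]
plate 60 [-0.0562  0.1008  0.0108] [0.0573 0.1007 0.0092]
plate 90 [-0.0571  0.0746  0.0091] [0.0568 0.0745 0.0107]
plate 150 [-0.0562  0.0178  0.0115] [0.0574 0.0172 0.0092]
plate 200 [-0.0561 -0.0352  0.0109] [ 0.0571 -0.0357  0.0099]
[0.56541921 0.10393444 0.19916131] [-0.00097672 -0.00019624]
```

```bash
python3 - <<'E'
from m import *
w=dict(np.load('/tmp/w3.npz')); q,fr,u,v=meas(w); Z=q[...,2]
cen=(u>270)&(u<370)&(v>205)&(v<365)&(abs(Z-.2253)<.0015)&((fr.min(-1)>90)|(fr[...,2]-fr[...,0]>40))
r=cv2.minAreaRect(q[cen][:,:2].astype(np.float32)); print(r)
L=[];Rr=[]
for r_ in range(225,340,3):
    cc=np.where(cen[r_])[0]; L.append(q[r_,cc[0],:2]);Rr.append(q[r_,cc[-1],:2])
for a in(L,Rr):
    l=cv2.fitLine(np.array(a,np.float32),cv2.DIST_HUBER,0,.01,.01).ravel(); print('edge',l[0]/l[1]*57.3,l[2])
br=(u>280)&(u<360)&(v>135)&(v<212)&(fr[...,0]-fr[...,2]>40)&(Z>.18)
r=q[br]; print('cap',np.sort(r[:,1])[-30:][::5], r[:,0].mean())
E
```

```text
((-0.0002507530152797699, 0.0007655583322048187), (0.07013462483882904, 0.03926114737987518), 89.60664367675781)
edge -1.0879501 -0.015985947
edge 0.10067517 0.014414629
cap [0.06030814 0.06033342 0.08440754 0.08440754 0.08440754 0.08440754] -0.0008360285591339657
```

Request:
play_rows(
  steps=[
    [-0.0006,0.0013,0.04,0,0,0],
    [-0.0006,0.0013,0.08,0,0,0],
    [-0.0006,0.0013,0.105,0,0,0],
    [-0.0006,0.0013,0.115,0,0,0],
    [-0.0006,0.0013,0.12,0,0,0],
    [-0.0006,0.0013,0.125,0,0,0],
    [-0.0006,0.0013,0.13,0,0,0],
    [-0.0006,0.0013,0.13,0,0,0],
  ],
)

```text
time: 7.72
tcp_pos: [0.5671, 0.105, 0.0693]
orientation: [0.598, 0.802, -0.0, -0.0]
wrist_force: [-0.8, 0.5, -2.3]
finger_gap: 0.0312
```

```bash
python3 - <<'E'
from h import *
s=status.get_state(); print(s['time'],s['tcp_pos'],s['wrist_force'],s['moment'],s['finger_gap'],row((.5663,.1044,.031),16.5))
p=optics.capture('wrist'); save(p,'w4')
E
```

```text
7.725 [0.56712779 0.10495807 0.06933706] [-0.78466601  0.54297288 -2.31019036] [-0.02119814 -0.02595647 -0.00959061] 0.031195005517103865 (array([-0.0003, -0.0009,  0.0383]), array([-0.  ,  0.  ,  0.05]))
```

View pics/w4.png

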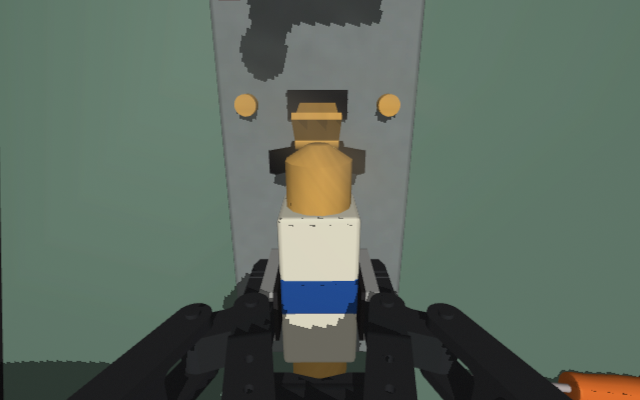

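Fuse cap (319) lines up with clip (317) and screws (mean 317). Pressing.

Request:
play_rows(
  steps=[
    [0,-0.0005,0.008,0,0,0],
    [0,-0.0005,0.016,0,0,0],
    [0,-0.0005,0.021,0,0,0],
    [0,-0.0005,0.025,0,0,0],
    [0,-0.0005,0.029,0,0,0],
    [0,-0.0005,0.033,0,0,0],
    [0,-0.0005,0.036,0,0,0],
    [0,-0.0005,0.038,0,0,0],
    [0,-0.0005,0.038,0,0,0],
    [0,-0.0005,0.038,0,0,0],
  ],
)

```text
time: 9.02
tcp_pos: [0.566, 0.1049, 0.031]
orientation: [0.598, 0.801, -0.0, -0.001]
wrist_force: [-3.1, 0.3, 2.0]
finger_gap: 0.0307
```

```bash
python3 - <<'E'
from m import *
s=status.get_state(); print(s['time'],s['tcp_pos'],s['wrist_force'],s['moment'],s['finger_gap'])
p=optics.capture('wrist'); save(p,'w5')
q,fr,u,v=meas(p); cen=(u>285)&(u<355)&(v>225)&(v<300); print('top z',np.median(q[cen][:,2]))
E
```

```text
9.025 [0.56599876 0.10490023 0.03102861] [-3.08305676  0.28534612  2.04787537] [ 0.03049761  0.52771611 -0.31769718] 0.03071740269020991
top z 0.05747322943112971
```

View pics/w5.png

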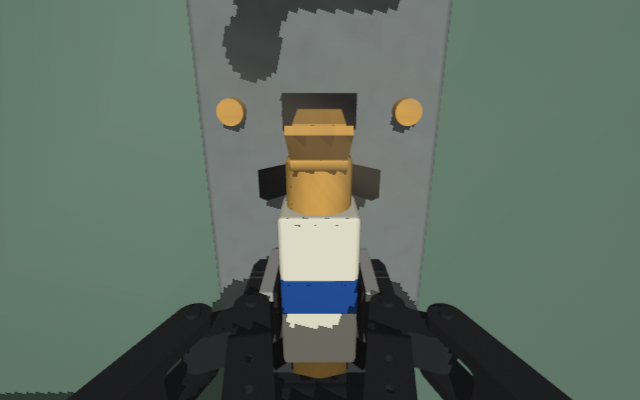

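Noses lie over the cap and the centre is at ~41.5 mm. A small extra press to confirm it's bottomed out.

Request:
play_rows(
  steps=[
    [0,0,0.001,0,0,0],
    [0,0,0.002,0,0,0],
    [0,0,0.002,0,0,0],
  ],
)

```text
time: 9.45
tcp_pos: [0.5661, 0.1049, 0.0309]
orientation: [0.598, 0.801, -0.001, -0.001]
wrist_force: [-8.9, -0.1, 13.0]
finger_gap: 0.0309
```

Request:
play_rows(
  steps=[
    [0,0,-0.002,0,0,0],
    [0,0,-0.002,0,0,0],
    [0,0,-0.002,0,0,0],
    [0,0,-0.002,0,0,0],
    [0,0,-0.002,0,0,0],
  ],
  jaw=0.06,
)

```text
time: 10.07
tcp_pos: [0.5666, 0.1048, 0.0312]
orientation: [0.598, 0.802, -0.0, -0.0]
wrist_force: [-0.5, -0.4, 0.1]
finger_gap: 0.0601
```

Request:
play_rows(
  steps=[
    [0,0,-0.02,0,0,0],
    [0,0,-0.06,0,0,0],
    [0,0,-0.11,0,0,0],
    [0,0,-0.16,0,0,0],
    [0,0,-0.18,0,0,0],
    [0,0,-0.18,0,0,0],
  ],
  jaw=0.06,
)

```text
time: 10.82
tcp_pos: [0.5676, 0.1049, 0.2136]
orientation: [0.598, 0.802, 0.001, 0.002]
wrist_force: [0.1, -0.8, -1.2]
finger_gap: 0.0601
```

```bash
cat >> h.py <<'E'
EX=np.array([.9588,.2840,0]);EY=np.array([-.2840,.9588,0]);S=np.array([.5668,.1045,0])
def U(x,y,z): return S+x*EX+y*EY+np.array([0,0,z])
E
python3 - <<'E'
from m import *
s=status.get_state(); print(s['time'],s['tcp_pos'],s['wrist_force'])
p=optics.capture('wrist'); save(p,'w6')
q,fr,u,v=meas(p);Z=q[...,2]
b=(fr[...,2]-fr[...,0]>60)&(Z>.045)&(Z<.07)&(abs(q[...,0])<.03)&(abs(q[...,1])<.03)
print('band',b.sum(),q[b].mean(0),np.percentile(q[b],[2,98],axis=0))
wb=(fr.min(-1)>100)&(Z>.05)&(Z<.065)&(abs(q[...,0])<.03)&(abs(q[...,1])<.05)
print(np.percentile(q[wb],[1,99],axis=0)); X=q[wb]; print(np.linalg.lstsq(np.c_[X[:,:2],np.ones(len(X))],X[:,2],rcond=None)[0])
print(row(U(-.075,.15,.21),16.5), row(U(-.075,.15,.095),16.5))
E
```

```text
10.825 [0.56759946 0.10487578 0.21361755] [ 0.10136301 -0.78302571 -1.17525911]
band 542 [0.00040435 0.00132066 0.05780458] [[-0.01468222 -0.00596528  0.05641481]
 [ 0.0155937   0.00843215  0.05929227]]
[[-0.01527226 -0.03296162  0.05285134]
 [ 0.0155116   0.04509592  0.05902601]]
[-0.00030783 -0.01576707  0.05718534]
(array([ 0.1497, -0.0746,  0.0011]), array([-0.  , -0.  ,  0.05])) (array([ 0.1497, -0.0746,  0.1161]), array([-0.  , -0.  ,  0.05]))
```

View pics/w6.png

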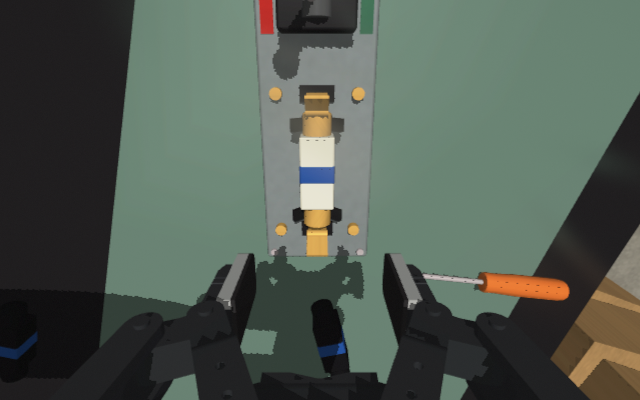

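Fuse lies level in both saddles with both clips (317,105) and (317,240) over its ends. Now the lever, with shut fingers.

Request:
play_rows(
  steps=[
    [0.05,-0.025,-0.02,0,0,0],
    [0.1,-0.05,-0.02,0,0,0],
    [0.14,-0.07,-0.02,0,0,0],
    [0.15,-0.075,0,0,0,0],
    [0.15,-0.075,0,0,0,0],
    [0.15,-0.075,0.05,0,0,0],
    [0.15,-0.075,0.09,0,0,0],
    [0.15,-0.075,0.115,0,0,0],
    [0.15,-0.075,0.115,0,0,0],
    [0.15,-0.075,0.115,0,0,0],
  ],
  jaw=0,
)

```text
time: 12.12
tcp_pos: [0.4532, 0.2268, 0.0971]
orientation: [0.598, 0.801, 0.0, 0.0]
wrist_force: [-0.1, -0.0, 0.9]
finger_gap: -0.0002
```

```bash
python3 - <<'E'
from h import *
s=status.get_state(); print(s['time'],s['tcp_pos'],s['wrist_force'],s['finger_gap'])
p=optics.capture('wrist'); save(p,'w7'); 
print(row(U(.008,.15,.095),16.5))
E
```

```text
12.125 [0.45315442 0.2267833  0.09705542] [-0.12790936 -0.04114747  0.93143625] -0.00023871375913638176
(array([0.0002, 0.0819, 0.0029]), array([ 0.12, -0.  , -0.  ]))
```

View pics/w7.png

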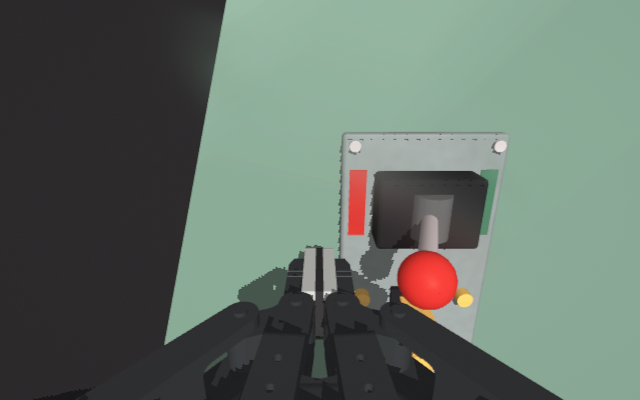

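Shut fingers at (320,270), knob at (428,280), clear on its -x side. Pushing towards green.

Request:
play_rows(
  steps=[
    [0,0.015,0.002,0,0,0],
    [0,0.025,0.002,0,0,0],
    [0,0.035,0.002,0,0,0],
    [0,0.043,0.002,0,0,0],
    [0,0.05,0.002,0,0,0],
    [0,0.057,0.002,0,0,0],
    [0,0.064,0.002,0,0,0],
    [0,0.071,0.002,0,0,0],
    [0,0.077,0.002,0,0,0],
    [0,0.082,0.002,0,0,0],
    [0,0.082,0.002,0,0,0],
  ],
)

```text
time: 13.55
tcp_pos: [0.5312, 0.2507, 0.0944]
orientation: [0.598, 0.801, 0.0, 0.0]
wrist_force: [-0.2, 0.4, -0.2]
finger_gap: -0.0002
```

```bash
cat > k.py <<'E'
from m import *
from scipy.optimize import least_squares
def knob(p):
    q,fr,u,v=meas(p,o=S[:2]); k=(fr[...,0]-fr[...,1]>80)&(fr[...,2]<80)&(fr[...,1]<80)&(q[...,2]>.085)&(q[...,2]<.14)
    A=q[k]; s=least_squares(lambda c:np.linalg.norm(A-c,axis=1)-.013,A.mean(0)-[0,0,.01],loss='huber',f_scale=.002).x
    return k.sum(),s.round(4),'angle',.5+np.arctan2(s[0],s[2]-.034)
E
python3 - <<'E'
from k import *
s=status.get_state(); print(s['time'],s['tcp_pos'],s['wrist_force'],s['finger_gap'])
p=optics.capture('wrist'); save(p,'w8'); print(knob(p)); p=optics.capture('top'); save(p,'t8'); print(knob(p))
E
```

```text
13.55 [0.53118191 0.2506771  0.09439964] [-0.24024594  0.3519996  -0.15098252] -0.00016961566430941772
(np.int64(2296), array([0.0344, 0.149 , 0.1054]), 'angle', np.float64(0.949014444888793))
(np.int64(38), array([0.0326, 0.1514, 0.1086]), 'angle', np.float64(0.9122875348344082))
```

View pics/w8.png

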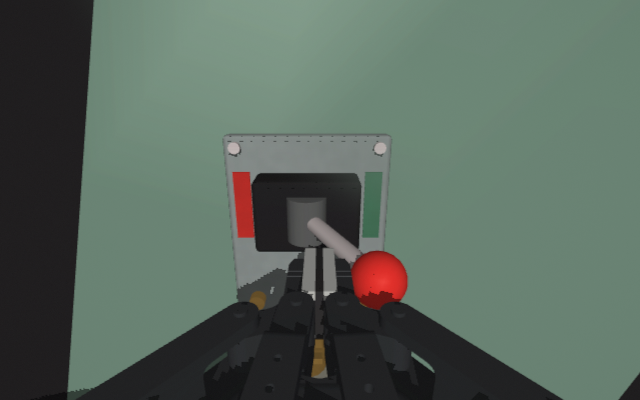

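Knob at (380,278), angle about 0.95; not yet at its stop. Pushing on until force rises.

Request:
play_rows(
  steps=[
    [0,0.002,0,0,0,0],
    [0,0.004,0,0,0,0],
    [0,0.005,0,0,0,0],
    [0,0.005,0,0,0,0],
  ],
)

```text
time: 14.15
tcp_pos: [0.5351, 0.2519, 0.0941]
orientation: [0.598, 0.801, -0.0, -0.0]
wrist_force: [-1.0, -0.2, 0.1]
finger_gap: -0.0001
```

Request:
play_rows(
  steps=[
    [0,0.001,0,0,0,0],
    [0,0.002,0,0,0,0],
    [0,0.003,0,0,0,0],
    [0,0.003,0,0,0,0],
  ],
)

```text
time: 14.65
tcp_pos: [0.5357, 0.2521, 0.0939]
orientation: [0.598, 0.802, -0.003, -0.002]
wrist_force: [-11.3, -3.7, 6.2]
finger_gap: 0.0
```

```bash
python3 - <<'E'
from k import *
s=status.get_state(); print(s['time'],s['tcp_pos'],s['wrist_force'],s['finger_gap'])
p=optics.capture('wrist'); print(knob(p))
E
```

```text
14.65 [0.53566197 0.25206122 0.09387487] [-11.32918819  -3.67171889   6.1591355 ] 3.270420646350812e-05
(np.int64(2242), array([0.0379, 0.149 , 0.1035]), 'angle', np.float64(0.9995711542508097))
```

Force rose to 12 N and the angle is ≈1.00: at the stop. Backing off.

Request:
play_rows(
  steps=[
    [0,-0.005,0,0,0,0],
    [0,-0.015,0,0,0,0],
    [0,-0.03,0,0,0,0],
    [0,-0.03,-0.05,0,0,0],
    [0,-0.03,-0.1,0,0,0],
    [0,-0.07,-0.15,0,0,0],
    [0,-0.11,-0.16,0,0,0],
    [0,-0.11,-0.16,0,0,0],
    [0,-0.11,-0.16,0,0,0],
  ],
)

```text
time: 15.82
tcp_pos: [0.4326, 0.2214, 0.254]
orientation: [0.598, 0.802, 0.0, 0.0]
wrist_force: [-0.6, 0.2, -0.9]
finger_gap: 0.0005
```

```bash
python3 - <<'E'
from k import *
s=status.get_state(); print(s['time'],s['tcp_pos'],s['wrist_force'])
for n in('scene','top'):
    p=optics.capture(n); save(p,n+'9'); print(n,knob(p))
    q,fr,u,v=meas(p,o=S[:2]);Z=q[...,2]
    b=(fr[...,2]-fr[...,0]>50)&(Z>.045)&(Z<.07)&(abs(q[...,0])<.03)&(abs(q[...,1])<.03); print('band',b.sum(),q[b].mean(0))
    wb=(fr.min(-1)>120)&(Z>.052)&(Z<.065)&(abs(q[...,0])<.02)&(abs(q[...,1])<.034);print('body z',np.median(Z[wb&(q[...,1]>.01)]),np.median(Z[wb&(q[...,1]<-.01)]))
    for sg in(1,-1):
        c=(Z>.066)&(Z<.08)&(abs(q[...,0])<.015)&(sg*q[...,1]>.04)&(sg*q[...,1]<.09); print('clip',sg,c.sum(),q[c].mean(0) if c.any() else '')
    i=p['frame'][90:225,330:420] if n=='scene' else p['frame'][140:240,160:310]
    cv2.imwrite(f'pics/{n}9c.png',cv2.resize(i[:,:,::-1],None,fx=4,fy=4))
E
```

```text
15.825 [0.43263043 0.22142859 0.25404629] [-0.64695126  0.21457185 -0.8581487 ]
scene (np.int64(43), array([0.0392, 0.1516, 0.1053]), 'angle', np.float64(1.003059964406617))
band 50 [0.0011681  0.00076744 0.05914982]
body z 0.05923960898901437 0.059014548667155275
clip 1 41 [0.00088964 0.06792609 0.07200214]
clip -1 11 [ 0.00084452 -0.0698003   0.07529731]
top (np.int64(89), array([0.0364, 0.151 , 0.1054]), 'angle', np.float64(0.9711999462245962))
band 91 [-0.00331009  0.00143397  0.05938453]
body z 0.05918677474961731 0.059097175087482634
clip 1 47 [-0.00219806  0.06816839  0.07303374]
clip -1 39 [-0.00253228 -0.06704428  0.07296326]
```

View pics/scene9c.png

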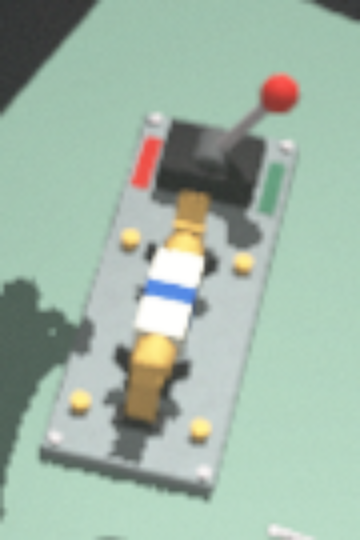

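View pics/top9.png

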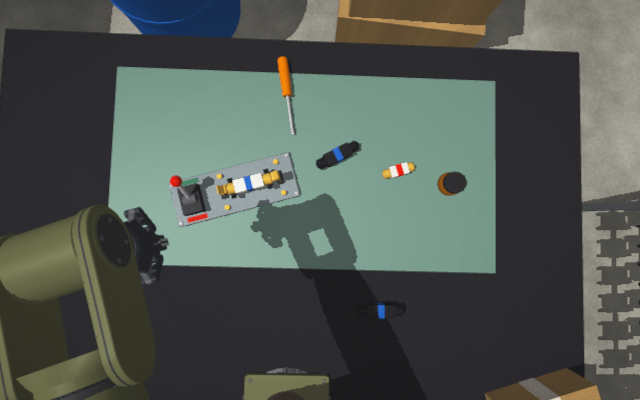

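The fuse is level with both clips over its ends, and the lever leans to the green mark. The short fuse, screwdriver and jar haven't moved, so I'm handing in.

```bash
python3 -c "
from h import *
print(env.finish_job(), status.get_state()['time'])"
```

```text
the job is handed in; nothing more can be done
the job is handed in; nothing more can be done
```

I pressed the blue-banded fuse into the holder and then swung the isolator lever over to the green mark. I handed the job in at about 16 s, with the arm clear of everything. No verdict was reported.

**Fuse:** It sits level, with its two halves within 0.3 mm of each other in height. Both clips lean evenly over its ends in the pictures. The highest wrist reading while pressing was about 16 N, on an extra 2 mm push that moved it no further. Its top measured 57.5 to 59 mm high, depending on the camera, where 58 mm is expected. I could not read the clip angles directly, so "snapped shut" rests on the pictures, the fuse height and that extra push.

**Lever:** It reached its stop, with the wrist reading rising to about 13 N. Its angle then measured 1.00 from the wrist camera and, after I backed off, 1.00 from the scene camera. The top camera gave 0.97, but it placed the fuse about 3 mm to one side as well, so I put that down to its calibration.

**Other objects:** The short fuse, screwdriver, jar and black look-alikes are where they were in the first top picture.

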